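# Wind a music box and offer up its cover plate

## Robot

A 6-joint arm with a two-finger parallel gripper is mounted at the origin on the work surface. World frame = base frame: x ahead of the robot, y to its left, z up, the work surface at z = 0. Lengths are in m, angles in rad, forces in N, time in s.
With the tool pointing down it reaches from about 0.375 to 0.825 m from the base axis. Payload 5.5 kg.
Tool frame: the origin (TCP) lies at the very end of the fingers, on their centre line; the grasp point (between the pads) lies 19 mm behind it; z points along the fingers, y is the line along which they close (so a half turn about z gives the same grasp; the last joint's range is limited). The gripper opens to 85 mm and grips with 20 to 120 N. Pads are 22 mm wide; open, the fingers measure 114 mm over their backs; the gripper's body (76 mm by 85 mm) begins 54 mm behind the grasp point. The pads swing forward as they close: fully open they stand 13 mm farther back than shut.
Start: joints at [-1.106, 0.314, -0.047, 1.21, 0, 1.571], TCP at [0.269, -0.536, 0.231] pointing down, gripper open.
Joint ranges: [-2.67, 2.67], [-0.69, 1.73], [-1.03, 1.25], [-2.08, 2.16], [-1.42, 1.45], [-3.14, 3.14]. Speed limits (rad/s): [2.39, 2.39, 3.01, 3.14, 3.14, 3.14].

## Interface

Orientations are given as a unit quaternion [w, x, y, z].
In Python, from cell import ctrl gives the robot as it stands. The module is installed in compiled form; this text tells all that it offers.
- The arm moves only by the tool drive_tool, never from a script. Its argument "plan" is a list of rows, each a list of 7 numbers: the shift along the world's x, y, z in m, then the turn, a rotation vector about the world's x, y, z in rad, then the gripper command: -1 is fully open, 1 is shut, values between are in proportion. In form: [[tx, ty, tz, wx, wy, wz, claw], ...]. A call has 1 to 10 rows; each row is the pose to reach, as a shift and turn from the pose commanded when the call began; what a row does not reach only later rows make up. A row lasts 1/10 s, in which the tool goes at most 50 mm and 8.59 degrees, less where a joint would pass 70% of its speed; a pose out of reach is approached as far as the arm can. A call with a gripper value outside its range is refused whole. The fingers move at their own pace and stop on an object; "squeeze" is the grip in N (left out, the last holds). Time passes only in rows, so rows that repeat a pose let the fingers close. It gives the time, the measured TCP pose, the force, the opening and the grip force at its end, in the units of the state.
- ctrl.read_state(): the state, without advancing time (a new reading comes with each control period).
- ctrl.get_image(name): name is "scene" or "top"; returns a dict with "frame" (480x640x3 uint8, blue, green, red), "z_map" (480x640 float32, m along the optical axis (not along the pixel's ray), 0 where there is no reading), "fov_y" (degrees; the focal length in pixels is half the picture's height over the tangent of half this angle, whatever the lens; pixels are square), "cx", "cy" (the principal point, pixels), "position" and "attitude" of the camera in the world. Camera axes: x right, y down, z forward; pixel columns grow to the right and rows downward; lengths in m; the calibration is good to about 2 mm. A picture is of the moment at which its call begins.
- ctrl.sign_off(): hands the job in; it is judged then, once.
The state is a dict: "t": time; "joint_pos": joint angles; "dq": joint speeds; "tau": joint torques, N m; "eef_pos": TCP position; "tcp_rot": TCP orientation; "contact_force": force on the tool from outside, world axes, zero at the start; "ft_torque": the same for the moment, N m; "gripper_width": opening from 0.0 (shut) to 1.0 (fully open); "grip_force": force on a finger pad.
Only numpy, scipy, OpenCV 4.12 (cv2) and the standard library are available. Lean on these libraries where they do the work, as an engineer would, in place of code of your own. Each camera call takes 0.05 s, during which the arm holds its last target. There are 200 camera calls.

## Task

Wind the wooden music box: turn its brass key clockwise, seen from above, by repeated partial turns until it is against its stop (the red wing then points at the open well). Then take the brass cover plate by its amber grip and hold it level about a centimetre above the box, not touching it, with its four screw holes in line with the four threaded holes around the well (either way round will do), so that a colleague can start the screws. The program finishes while still holding the plate there; leave the other things on the bench where they are.

Things in the scene. Friction and masses are not known exactly. Their poses are not given: they have to be found in the camera images.
- case: Fixed wooden music box, 120 (x) x 200 (y) x 55 mm high, lighter top. Origin: centre of its underside, on the table; z up. In its frame the well lies towards -y and the winding key stands towards +y.
- well (a point): Centre of the 40 (x) x 62 (y) mm open well in the top of the box, level with the top face (55 mm above the table; 35 mm from the box centre towards -y). Axes parallel to the box's. Inside is a brass drum, below the top face.
- thread0 (a point): Threaded hole (7 mm, dark, in a 13 mm brass collar) in the top face: +30 mm x, +42 mm y from the well centre, in the box's axes.
- thread2 (a point): Threaded hole diagonally opposite thread0: -30 mm x, -42 mm y from the well centre. The other two are at (-30, +42) and (+30, -42) mm.
- key (a joint): Turn of the winding key, rad: 0 unwound, 3.4 at the fixed stop (fully wound); grows as the key is turned clockwise seen from above. It stays where it is let go (it is held against its mainspring by friction); turning takes 0.06 to 0.1 N m.
- key_grip (a point): Centre of the key's flat bow, 29 mm above the box's top face, on the vertical key axis, 95 mm from the well centre towards the box's +y. The bow is an upright brass bar 46 mm long, 10 mm thick and 30 mm high (from 14 to 44 mm above the top face) on a 10 mm shaft; x runs along the bow towards the red wing, y across its thickness, z up. At the stop x points to the well.
- plate_grip (a point): Centre of the amber-coloured grip of the cover plate: an upright block 18 (x) x 40 (y) x 44 mm high, standing on the middle of the plate. Centre is 26 mm above the plate's underside. z up, axes of the plate. The brass plate is 80 (x) x 104 (y) x 4 mm, loose, about 0.28 kg (20 to 30 % more or less), and lies on the blue felt pad.
- plate: The loose cover plate with its amber grip (see plate_grip). Origin: middle of the plate's underside.
- plate_under (a point): Middle of the cover plate's underside, z up, axes of the plate.
- plate_hole0 (a point): Screw hole (11 mm through) of the plate, at its underside: +30 mm x, +42 mm y from the plate's middle.
- plate_hole2 (a point): Screw hole diagonally opposite plate_hole0: -30 mm x, -42 mm y. The other two are at (-30, +42) and (+30, -42) mm; the pattern is the same as that of the threaded holes.
- pad: Fixed blue felt pad, 140 x 160 x 6 mm, on which the plate lies at the start. Origin: centre of its underside.
- tub: Bystander: clear open tub of raw amber, 100 x 160 x 75 mm, origin under its centre. Leave alone.
- waxblock: Bystander: pale yellow wax block, 70 x 130 x 60 mm, origin under its centre. Leave alone.
- beadcup: Bystander: clear round cup of amber pieces, 88 mm across, 45 mm high, origin under its centre. Leave alone.
- screwcup: Bystander: small steel cup of brass screws, 46 mm across, 22 mm high, origin under its centre. Leave alone.
- screwdriver: Bystander: screwdriver 170 mm long lying between the box and the pad, origin under its middle. Leave alone.
- caliper: Bystander: steel caliper, 200 mm long, lying flat. Leave alone.
There are look-alikes about, which are no part of the job. Leave any pink or purple look-alike of the plate alone.

How it is judged:
On the way, in this order (a step that is already met when the one before it is completed fails the run):
1. the key is wound to its stop (value of joint key above 3.2 rad), for 0.2 s.
2. the cover plate hovers in the fingers, level, holes over the threaded holes (((horizontal distance between plate_hole0 and thread0 below 0.004 m and horizontal distance between plate_hole2 and thread2 below 0.004 m) or (horizontal distance between plate_hole0 and thread2 below 0.004 m and horizontal distance between plate_hole2 and thread0 below 0.004 m)) and z of plate_under in the frame of well between 0.003 and 0.025 m and angle between plate_under's own z axis and vertical below 0.1 rad and contact force between plate and case below 0.05 N and contact force between plate and the fingers above 1 N and linear speed of plate below 0.03 m/s), for 0.3 s.
At the end, for the whole second after the job is handed in: The key is still wound (3.2 rad or more of 3.4); the plate is held still in the fingers, its underside 3 to 25 mm above the box's top face, within 0.1 rad of level, not touching the box, and its screw holes are within 4 mm sideways of the threaded holes (either way round) (all of step 2 and value of joint key above 3.2 rad); the arm keeps its last pose, push and grip.
It fails at once if a bystander on the bench is pushed away (more than 25 mm) (distance of any of tub, waxblock, beadcup, screwcup, screwdriver, caliper from where it was at the start of the episode above 0.025 m).
It also fails if it takes over 64 s, if anything falls off the work surface, if the arm or the gripper's body presses on something with over 40 N, if the wrist force passes 120 N, or if a joint passes its speed limit or range.

## Working session

There is one attempt and no reset: what is moved stays moved. The work goes in short steps, Python scripts to look and compute and a tool call to move; the robot and the scene stay as the last step left them, time stands still between calls to the robot, and variables do not carry over. Pictures are saved under pics/ and viewed, at most 10 in all, crops included, and the job is handed in when it is done.

Besides the shell and the picture viewer there is one more tool, called after "Emit:" as a command line: name --pt "numbers of a row" for each row, then --argument value for the rest. drive_tool: Moves the arm, as the interface text tells. Its arguments: {"type":"object","properties":{"plan":{"type":"array","items":{"type":"array","items":{"type":"number"}}},"squeeze":{"type":"number"}},"required":["plan"]}

```bash
mkdir -p pics
cat > h.py <<'E'
import numpy as np, cv2
from scipy.spatial.transform import Rotation as R
from cell import ctrl
def grab(n):
    g=ctrl.get_image(n); g['f']=240/np.tan(np.radians(g['fov_y'])/2)
    q=np.array(g['attitude'],float)
    g['R']=R.from_quat(np.r_[q[1:],q[0]]).as_matrix() if q.size==4 else q
    g['p']=np.array(g['position']); return g
def cast(g,uv,z):
    uv=np.atleast_2d(uv).astype(float)
    d=np.c_[(uv[:,0]-g['cx'])/g['f'],(uv[:,1]-g['cy'])/g['f'],np.ones(len(uv))]@g['R'].T
    return g['p']+d*((z-g['p'][2])/d[:,2])[:,None]
def cloud(g):
    v,u=np.mgrid[:480,:640]; Z=g['z_map']
    c=np.stack([(u-g['cx'])/g['f']*Z,(v-g['cy'])/g['f']*Z,Z],-1)
    return c@g['R'].T+g['p']
E
python3 - <<'E'
from h import *
for n in ('top','scene'):
    g=grab(n); cv2.imwrite(f'pics/{n}0.png',g['frame']); print(n,g['fov_y'],g['cx'],g['cy'],g['p'],g['attitude'])
    np.savez(f'{n}0.npz',**{k:v for k,v in g.items()})
print(ctrl.read_state())
E
```

```text
top 51.52101186242375 324.12379346790783 240.41710158480782 [0.36371866 0.01416984 0.9895938 ] [ 0.05767649 -0.69646629  0.71379275 -0.04591336]
scene 43.11401293176897 322.43905883323845 232.5071236942379 [ 1.15701825 -0.43048993  1.28565829] [-0.26220952  0.84266367  0.45086433 -0.13373655]
{'t': 0.1, 'joint_pos': array([-1.10598436e+00,  3.14125120e-01, -4.79654334e-02,  1.21019612e+00,
       -1.76399935e-05,  1.57076905e+00]), 'dq': array([-9.13074663e-05, -1.69201781e-03,  1.20950334e-03,  6.74386225e-04,
        6.45344813e-04,  1.73993483e-04]), 'tau': array([-1.53804608e-04, -5.40763986e+01,  3.40542197e+01,  1.11062836e-02,
       -1.00838761e-05,  2.65760048e-05]), 'eef_pos': array([ 0.26871899, -0.53589021,  0.23054486]), 'tcp_rot': array([-7.23108085e-04,  9.73111655e-01,  2.30332697e-01, -1.80200389e-04]), 'contact_force': array([ 0.13955671, -0.17321394,  0.14477419]), 'ft_torque': array([ 0.02742931,  0.04034474, -0.00203087]), 'grip_force': 0.0, 'gripper_width': 0.9991681521930867}
```

View pics/top0.png

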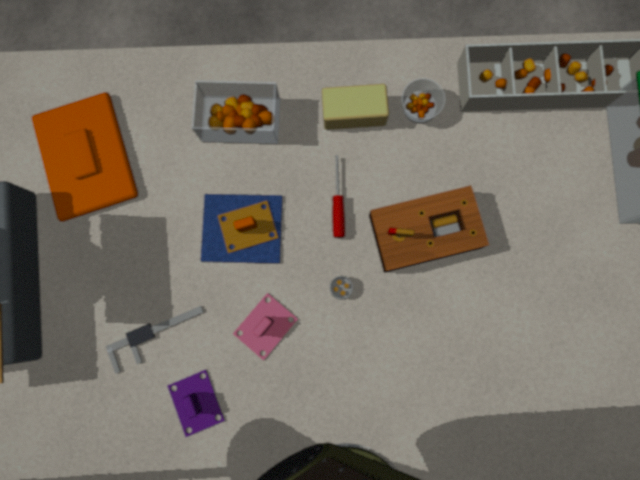

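View pics/scene0.png

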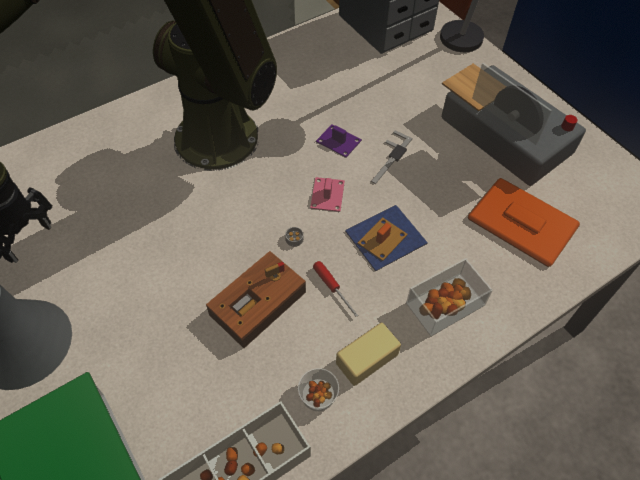

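The top view shows the box around (430,228), with its well at (446,222). The key is at about (402,232), and its red wing at (392,231) points away from the well. The brass plate is at (248,226) on the blue pad, with the pink and purple look-alikes below it. I'll measure these now.

```bash
cat > meas.py <<'E'
from h import *
def rect(pts):
    c,s,a=cv2.minAreaRect(pts[:,:2].astype(np.float32)); 
    if s[0]<s[1]: a+=90
    return np.round(c,4),np.round(sorted(s),4),round((a+90)%180-90,2)  # angle of long side, deg
def big(m):
    n,l,st,_=cv2.connectedComponentsWithStats(m.astype(np.uint8)); return l==1+np.argmax(st[1:,4])
E
python3 - <<'E'
from meas import *
for n in ('top','scene'):
    g=grab(n); P=cloud(g); hsv=cv2.cvtColor(g['frame'],cv2.COLOR_BGR2HSV); H,S,V=hsv.transpose(2,0,1)
    X,Y,Z=P.transpose(2,0,1); 
    near=(X>.2)&(X<.75)&(abs(Y)<.45)
    print(n,'table z',np.median(Z[near&(S<40)]))
    u,v=(430,228) if n=='top' else (255,297)
    vv,uu=np.mgrid[:480,:640]; loc=np.hypot(uu-u,vv-v)<75
    m=big(loc&(Z>.045)&(Z<.064)); 
    c=max(cv2.findContours(m.astype(np.uint8),0,1)[0],key=cv2.contourArea)[:,0]
    print('box',rect(cast(g,c,.055)),np.median(Z[m]))
    # dark spots on the top: well/collars
    hull=cv2.fillConvexPoly(np.zeros((480,640),np.uint8),cv2.convexHull(c),1)
    hull=cv2.erode(hull,np.ones((3,3)))>0
    br=(hull&(H>=18)&(H<35)&(S>90)).astype(np.uint8)
    k,l,st,ce=cv2.connectedComponentsWithStats(br)
    for i in range(1,k):
        if st[i,4]>2: print(' brass',ce[i].round(1),st[i,4],cast(g,ce[i],.055)[0].round(4))
    rd=loc&((H<6)|(H>174))&(S>180)&(V>120)
    if rd.any():
        r=np.array([uu[rd].mean(),vv[rd].mean()]); print(' red',r,rd.sum(),cast(g,r,.099-.0)[0],np.median(P[rd],0))
    u,v=(248,226) if n=='top' else (384,238); loc=np.hypot(uu-u,vv-v)<50
    m=big(loc&(H>5)&(H<32)&(S>120)); c=max(cv2.findContours(m.astype(np.uint8),0,1)[0],key=cv2.contourArea)[:,0]
    print('plate',rect(cast(g,c,.010)))
    gm=big(loc&(Z>.046)&(Z<.064)); c=max(cv2.findContours(gm.astype(np.uint8),0,1)[0],key=cv2.contourArea)[:,0]
    print('grip',rect(cast(g,c,.054)),np.median(P[gm],0))
E
python3 - <<'E'
from h import *
f=np.load('top0.npz')['frame']; s=np.load('scene0.npz')['frame']
a=cv2.resize(f[175:285,360:500],(700,550),interpolation=2); 
a=cv2.resize(f[180:280,365:495],(400,300),interpolation=2); b=cv2.resize(s[245:350,200:340],(400,300),interpolation=2)
c=cv2.resize(f[185:270,195:295],(400,300),interpolation=2); d=cv2.resize(s[195:280,340:440],(400,300),interpolation=2)
cv2.imwrite('pics/c1.png',np.vstack([np.hstack([a,b]),np.hstack([c,d])]))
E
```

```text
top table z -1.828216222921064e-05
box (array([ 0.5222, -0.1717]), array([0.1206, 0.2013]), -77.39) 0.054905222600773906
 brass [463.6 202.4] 31 [ 0.5685 -0.2402  0.055 ]
 brass [421.3 212.5] 30 [ 0.551  -0.1586  0.055 ]
 brass [444.1 220.5] 225 [ 0.5343 -0.201   0.055 ]
 brass [402.7 234. ] 177 [ 0.5104 -0.1213  0.055 ]
 brass [472.7 232.4] 32 [ 0.5099 -0.2535  0.055 ]
 brass [429.8 242.9] 36 [ 0.492  -0.1716  0.055 ]
 red [391.88235294 229.76470588] 17 [ 0.51175458 -0.09568945  0.099     ] [ 0.51145434 -0.09588512  0.09894496]
plate (array([0.5412, 0.182 ]), array([0.079, 0.103]), -74.21)
grip (array([0.5403, 0.1808]), array([0.0188, 0.0394]), -74.48) [0.54036733 0.18119166 0.05290993]
scene table z 0.0012127553009187997
box (array([ 0.5256, -0.1724]), array([0.1256, 0.2027]), -77.44) 0.055046923910501144
 red [311.29824561 266.0877193 ] 57 [ 0.55687808 -0.04201047  0.099     ] [ 0.52812084 -0.00061316  0.02656181]
plate (array([0.5426, 0.1818]), array([0.0789, 0.1032]), -74.59)
grip (array([0.5454, 0.1791]), array([0.0203, 0.044 ]), -74.96) [0.5442419  0.17944881 0.05351069]
```

View pics/c1.png

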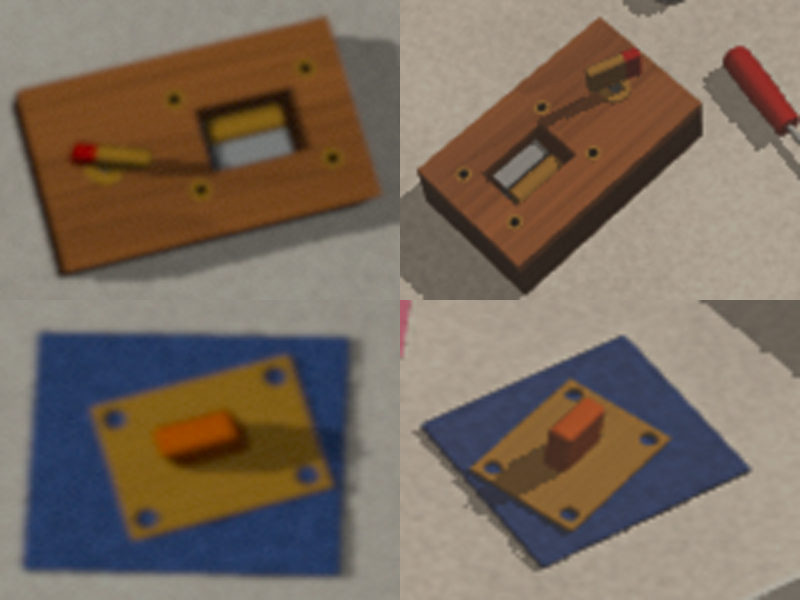

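The crop confirms the key's red wing points away from the well, slightly off the box axis. The plate lies askew on the pad with all four holes visible. I'll measure the key angle from its top outline.

```bash
cat > key.py <<'E'
from meas import *
def key(n='top'):
    g=grab(n); P=cloud(g); H,S,V=cv2.cvtColor(g['frame'],cv2.COLOR_BGR2HSV).transpose(2,0,1)
    X,Y,Z=P.transpose(2,0,1); m=(Z>.093)&(Z<.105)&(np.hypot(X-.51,Y+.113)<.04)
    vv,uu=np.nonzero(m); c=cast(g,np.c_[uu,vv],.099)
    r=m&((H<7)|(H>173))&(S>150); q=cast(g,np.c_[np.nonzero(r)[::-1]],.099).mean(0) if r.any() else None
    print(n,rect(c),m.sum(),'red',q,r.sum())
    e,V2=np.linalg.eigh(np.cov((c-c.mean(0))[:,:2].T)); print(' pca',np.degrees(np.arctan2(*V2[::-1,1])),c.mean(0))
if __name__=='__main__': key(); key('scene')
E
python3 key.py
```

```text
top (array([ 0.5087, -0.1129]), array([0.011 , 0.0455]), 82.02) 146 red [ 0.51079648 -0.09545227  0.099     ] 31
 pca 82.50038805083055 [ 0.50885376 -0.11310111  0.099     ]
scene (array([ 0.5136, -0.1146]), array([0.0154, 0.0464]), 83.54) 94 red [ 0.51283646 -0.09724693  0.099     ] 20
 pca 83.60707994687088 [ 0.51226387 -0.11391939  0.099     ]
```

Emit:
drive_tool --pt "0.2405 0.423 -0.08 0 0 0.9756 0" --pt "0.2405 0.423 -0.08 0 0 0.9756 0" --pt "0.2405 0.423 -0.08 0 0 0.9756 0" --pt "0.2405 0.423 -0.08 0 0 0.9756 0" --pt "0.2405 0.423 -0.08 0 0 0.9756 0" --pt "0.2405 0.423 -0.08 0 0 0.9756 0" --pt "0.2405 0.423 -0.08 0 0 0.9756 0" --pt "0.2405 0.423 -0.08 0 0 0.9756 0" --pt "0.2405 0.423 -0.08 0 0 0.9756 0" --pt "0.2405 0.423 -0.08 0 0 0.9756 0" --squeeze 60

```text
t: 1.3
eef_pos: [0.5103, -0.111, 0.1511]
tcp_rot: [0.0, 0.751, 0.66, 0.0]
contact_force: [0.4, -1.0, 0.3]
gripper_width: 0.497
grip_force: 0.0
```

Emit:
drive_tool --pt "0 0 -0.04 0 0 0 0" --pt "0 0 -0.07 0 0 0 0" --pt "0 0 -0.083 0 0 0 0" --pt "0 0 -0.083 0 0 0 0" --pt "0 0 -0.083 0 0 0 1" --pt "0 0 -0.083 0 0 0 1" --pt "0 0 -0.083 0 0 0 1" --pt "0 0 -0.083 0 0 0 1" --pt "0 0 -0.083 0 0 0 1" --pt "0 0 -0.083 0 0 0 1"

```text
t: 2.3
eef_pos: [0.5106, -0.114, 0.07]
tcp_rot: [0.001, 0.752, 0.659, 0.001]
contact_force: [-1.8, 0.3, 6.9]
gripper_width: 0.105
grip_force: 59.0
```

```bash
python3 -c "
from h import *
s=ctrl.read_state();print(s['eef_pos'],s['contact_force'],s['ft_torque'],s['gripper_width'],s['grip_force'],s['joint_pos'])"
```

```text
[ 0.51063809 -0.11398131  0.07004996] [-1.78063213  0.25059004  6.8868243 ] [-0.03105996  0.36965509  0.01492116] 0.10491278730157802 59.03102695941925 [-2.19380315e-01  2.92410960e-01 -4.68652036e-01  8.06828640e-01
 -3.68503497e-04  1.48225552e+00]
```

Emit:
drive_tool --pt "0 0 0 0 0 -0.12 1" --pt "0 0 0 0 0 -0.26 1" --pt "0 0 0 0 0 -0.4 1" --pt "0 0 0 0 0 -0.54 1" --pt "0 0 0 0 0 -0.68 1" --pt "0 0 0 0 0 -0.82 1" --pt "0 0 0 0 0 -0.96 1" --pt "0 0 0 0 0 -1.1 1" --pt "0 0 0 0 0 -1.24 1" --pt "0 0 0 0 0 -1.38 1"

```text
t: 3.3
eef_pos: [0.5097, -0.1131, 0.0701]
tcp_rot: [-0.0, 1.0, 0.027, 0.001]
contact_force: [-4.1, 3.1, 10.9]
gripper_width: 0.11
grip_force: 59.8
```

Emit:
drive_tool --pt "0 0 0 0 0 0 1" --pt "0 0 0 0 0 0 1"

```text
t: 3.5
eef_pos: [0.5097, -0.1131, 0.0701]
tcp_rot: [-0.0, 1.0, 0.03, 0.001]
contact_force: [-3.8, 2.9, 10.4]
gripper_width: 0.103
grip_force: 59.8
```

```bash
python3 -c "
from h import *
s=ctrl.read_state();print(s['eef_pos'],s['contact_force'],s['ft_torque'],s['gripper_width'],s['grip_force'],s['joint_pos'],s['tcp_rot'])"
```

```text
[ 0.50970739 -0.11305704  0.07005198] [-3.79154186  2.88473467 10.44194533] [ 0.52786874  0.9124773  -0.01783918] 0.10300760856512349 59.75536286830902 [-2.18972052e-01  2.91941163e-01 -4.69302324e-01  8.08437273e-01
  1.10151046e-03  2.86251466e+00] [-3.96295092e-04  9.99548127e-01  3.00487452e-02  6.76316750e-04]
```

Emit:
drive_tool --pt "0 0 0 0 0 0 0" --pt "0 0 0 0 0 0 0" --pt "0 0 0 0 0 0 0" --pt "0 0 0.03 0 0 0 0" --pt "0 0 0.06 0 0 0 0" --pt "0 0 0.06 0 0 0.14 0" --pt "0 0 0.06 0 0 0.28 0" --pt "0 0 0.06 0 0 0.42 0" --pt "0 0 0.06 0 0 0.56 0" --pt "0 0 0.06 0 0 0.7 0"

```text
t: 4.5
eef_pos: [0.5095, -0.1134, 0.1283]
tcp_rot: [0.0, 0.928, 0.374, 0.0]
contact_force: [-0.6, -0.8, 0.2]
gripper_width: 0.502
grip_force: 0.0
```

Emit:
drive_tool --pt "0 0 0 0 0 0.14 0" --pt "0 0 0 0 0 0.28 0" --pt "0 0 0 0 0 0.42 0" --pt "0 0 0 0 0 0.56 0" --pt "0 0 0 0 0 0.7 0" --pt "0 0 0 0 0 0.84 0" --pt "0 0 0 0 0 0.98 0" --pt "0 0 0 0 0 1.12 0" --pt "0 0 0 0 0 1.26 0" --pt "0 0 0 0 0 1.4 0"

```text
t: 5.5
eef_pos: [0.5095, -0.1134, 0.1282]
tcp_rot: [-0.0, 0.469, 0.883, -0.0]
contact_force: [-0.2, -0.5, -1.2]
gripper_width: 0.496
grip_force: 0.0
```

Emit:
drive_tool --pt "0 0 0 0 0 0.14 0" --pt "0 0 0 0 0 0.28 0" --pt "0 0 0 0 0 0.42 0" --pt "0 0 0 0 0 0.56 0" --pt "0 0 0 0 0 0.7 0" --pt "0 0 0 0 0 0.84 0" --pt "0 0 0 0 0 0.98 0" --pt "0 0 0 0 0 1.04 0" --pt "0 0 0 0 0 1.04 0"

```text
t: 6.4
eef_pos: [0.5095, -0.1134, 0.1282]
tcp_rot: [-0.0, -0.029, 1.0, -0.0]
contact_force: [-0.1, -0.6, -0.6]
gripper_width: 0.502
grip_force: 0.0
```

```bash
python3 -c "
from key import *
s=ctrl.read_state();print(s['eef_pos'],s['joint_pos'],s['tcp_rot']); key('scene'); g=grab('top'); cv2.imwrite('pics/t1.png',np.hstack([cv2.resize(g['frame'][180:280,365:495],(400,300)),cv2.resize(grab('scene')['frame'][200:350,180:380],(400,300))]))"
```

```text
[ 0.50947803 -0.11341387  0.12822687] [-2.18986403e-01  2.34675923e-01 -3.96204044e-01  9.39943463e-01
 -7.90451979e-05 -2.77715041e-01] [-2.28501913e-05 -2.93600997e-02  9.99568898e-01 -3.49790818e-05]
scene (array([ 0.5127, -0.1148]), array([0.012 , 0.0482]), 3.37) 83 red [ 0.52701815 -0.11261852  0.099     ] 23
 pca -177.13763525405878 [ 0.51237895 -0.11429631  0.099     ]
```

View pics/t1.png

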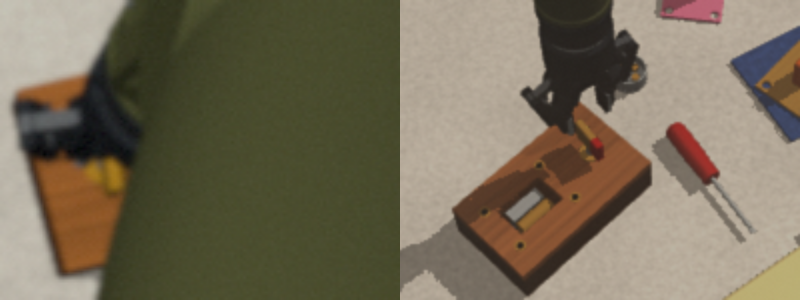

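The scene view shows the key bow now across the box, red wing at about (597,148) in the crop, at roughly 3°. Next I'll regrip and turn it to the stop.

Emit:
drive_tool --pt "0 0 -0.035 0 0 0 0" --pt "0 0 -0.056 0 0 0 0" --pt "0 0 -0.056 0 0 0 0" --pt "0 0 -0.056 0 0 0 1" --pt "0 0 -0.056 0 0 0 1" --pt "0 0 -0.056 0 0 0 1" --pt "0 0 -0.056 0 0 0 1" --pt "0 0 -0.056 0 0 0 1" --pt "0 0 -0.056 0 0 0 1"

```text
t: 7.45
eef_pos: [0.5106, -0.113, 0.0738]
tcp_rot: [0.001, -0.03, 1.0, 0.0]
contact_force: [-1.4, 2.7, 6.5]
gripper_width: 0.11
grip_force: 59.4
```

Emit:
drive_tool --pt "0 0 0 0 0 -0.12 1" --pt "0 0 0 0 0 -0.26 1" --pt "0 0 0 0 0 -0.4 1" --pt "0 0 0 0 0 -0.54 1" --pt "0 0 0 0 0 -0.68 1" --pt "0 0 0 0 0 -0.82 1" --pt "0 0 0 0 0 -0.96 1" --pt "0 0 0 0 0 -1.1 1" --pt "0 0 0 0 0 -1.22 1" --pt "0 0 0 0 0 -1.3 1"

```text
t: 8.45
eef_pos: [0.5106, -0.1129, 0.0738]
tcp_rot: [0.001, 0.583, 0.812, 0.001]
contact_force: [-0.7, 4.3, 6.6]
gripper_width: 0.1
grip_force: 59.4
```

Emit:
drive_tool --pt "0 0 0 0 0 -0.04 1" --pt "0 0 0 0 0 -0.08 1" --pt "0 0 0 0 0 -0.12 1" --pt "0 0 0 0 0 -0.12 1"

```text
t: 8.85
eef_pos: [0.5106, -0.1128, 0.0738]
tcp_rot: [0.001, 0.629, 0.777, 0.001]
contact_force: [-0.5, 2.9, 6.3]
gripper_width: 0.103
grip_force: 59.4
```

```bash
python3 -c "
from h import *
s=ctrl.read_state();print(s['eef_pos'],s['contact_force'],s['ft_torque'],s['gripper_width'],s['grip_force'],s['joint_pos'],s['tcp_rot'])
a=2*np.degrees(np.arctan2(s['tcp_rot'][2],s['tcp_rot'][1]))-90;print(a)"
```

```text
[ 0.51063123 -0.11283691  0.07380731] [-0.46836545  2.87457918  6.31539287] [0.69096654 0.28721813 0.2079309 ] 0.1031266522353171 59.43145394325256 [-0.21839867  0.28823659 -0.46441322  0.81578125  0.00145117  1.14277789] [7.34999090e-04 6.29249076e-01 7.77202468e-01 1.17680043e-03]
12.010425900823009
```

Emit:
drive_tool --pt "0 0 0 0 0 -0.04 1" --pt "0 0 0 0 0 -0.08 1" --pt "0 0 0 0 0 -0.08 1"

```text
t: 9.15
eef_pos: [0.5107, -0.1128, 0.0739]
tcp_rot: [0.001, 0.659, 0.752, 0.001]
contact_force: [-1.3, 3.2, 7.2]
gripper_width: 0.105
grip_force: 78.5
```

```bash
python3 -c "
from h import *
s=ctrl.read_state();print(s['eef_pos'],s['contact_force'],s['ft_torque'],s['gripper_width'],s['grip_force'],s['joint_pos'],s['tcp_rot'])
a=2*np.degrees(np.arctan2(s['tcp_rot'][2],s['tcp_rot'][1]))-90;print(a)"
```

```text
[ 0.51065762 -0.11278528  0.07385537] [-1.28642142  3.19456691  7.22150632] [0.63446393 0.34757613 1.58231137] 0.10509843563248294 78.4706159401685 [-2.18100533e-01  2.88182690e-01 -4.64359641e-01  8.15855858e-01
  1.14959537e-03  1.21992685e+00] [0.00077572 0.65864174 0.75245551 0.00108   ]
7.607179101649862
```

Emit:
drive_tool --pt "0 0 0 0 0 0 0" --pt "0 0 0 0 0 0 0" --pt "0 0 0 0 0 0 0" --pt "0 0 0.03 0 0 0 -0.2" --pt "0 0 0.07 0 0 0 -0.2" --pt "0 0 0.09 0 0 0 -0.2"

```text
t: 9.75
eef_pos: [0.5105, -0.1138, 0.165]
tcp_rot: [0.001, 0.66, 0.751, 0.001]
contact_force: [-0.3, -0.0, 0.1]
gripper_width: 0.598
grip_force: 0.0
```

Emit:
drive_tool --pt "0.0323 0.2944 0 0 0 0.143 -0.2" --pt "0.0323 0.2944 0 0 0 0.143 -0.2" --pt "0.0323 0.2944 0 0 0 0.143 -0.2" --pt "0.0323 0.2944 0 0 0 0.143 -0.2" --pt "0.0323 0.2944 0 0 0 0.143 -0.2" --pt "0.0323 0.2944 0 0 0 0.143 -0.2" --pt "0.0323 0.2944 0 0 0 0.143 -0.2" --pt "0.0323 0.2944 0 0 0 0.143 -0.2" --pt "0.0323 0.2944 0 0 0 0.143 -0.2"

```text
t: 10.65
eef_pos: [0.5414, 0.18, 0.162]
tcp_rot: [-0.0, 0.605, 0.796, -0.001]
contact_force: [-0.6, 0.0, 0.4]
gripper_width: 0.599
grip_force: 0.0
```

```bash
python3 -c "
from key import *
s=ctrl.read_state();print(s['eef_pos'],2*np.degrees(np.arctan2(s['tcp_rot'][2],s['tcp_rot'][1]))-90); key('scene'); key('top')"
```

```text
[0.54138678 0.17998    0.16199006] 15.566312973141535
scene (array([ 0.513 , -0.1145]), array([0.0135, 0.046 ]), -79.38) 94 red [ 0.51402708 -0.12991829  0.099     ] 19
 pca 101.6724200566158 [ 0.51234525 -0.11452477  0.099     ]
top (array([ 0.5087, -0.1136]), array([0.0106, 0.0467]), -76.6) 144 red [ 0.51215399 -0.12924308  0.099     ] 30
 pca 102.9888494615643 [ 0.50899889 -0.11379717  0.099     ]
```

Emit:
drive_tool --pt "0 0 -0.05 0 0 0 -0.2" --pt "0 0 -0.1 0 0 0 -0.2" --pt "0 0 -0.13 0 0 0 -0.2" --pt "0 0 -0.142 0 0 0 -0.2" --pt "0 0 -0.142 0 0 0 -0.2" --pt "0 0 -0.142 0 0 0 1" --pt "0 0 -0.142 0 0 0 1" --pt "0 0 -0.142 0 0 0 1" --pt "0 0 -0.142 0 0 0 1" --pt "0 0 -0.142 0 0 0 1"

```text
t: 11.75
eef_pos: [0.5437, 0.1815, 0.0226]
tcp_rot: [0.001, 0.604, 0.797, 0.002]
contact_force: [1.2, -1.0, 8.3]
gripper_width: 0.202
grip_force: 60.1
```

```bash
python3 -c "
from h import *
s=ctrl.read_state();print(s['eef_pos'],s['contact_force'],s['ft_torque'],s['gripper_width'],s['grip_force'],2*np.degrees(np.arctan2(s['tcp_rot'][2],s['tcp_rot'][1]))-90)"
```

```text
[0.5436821  0.18150335 0.02256772] [ 1.24810338 -1.04479771  8.25419981] [-0.23321247  0.23713964  0.01468184] 0.20225284729918672 60.10783910751343 15.615252074902756
```

Emit:
drive_tool --pt "0 0 0.015 0 0 0 1" --pt "0 0 0.04 0 0 0 1" --pt "0 0 0.08 0 0 0 1" --pt "0 0 0.11 0 0 0 1" --pt "0 0 0.12 0 0 0 1" --pt "0 0 0.12 0 0 0 1"

```text
t: 12.35
eef_pos: [0.543, 0.1815, 0.142]
tcp_rot: [0.001, 0.604, 0.797, 0.002]
contact_force: [-1.3, -0.3, -3.3]
gripper_width: 0.2
grip_force: 59.1
```

Emit:
drive_tool --pt "-0.0005 -0.02 0 0 0 0 1" --pt "-0.0015 -0.06 0 0 0 -0.01 1" --pt "-0.0025 -0.105 0 0 0 -0.02 1" --pt "-0.004 -0.15 0 0 0 -0.03 1" --pt "-0.0055 -0.195 0 0 0 -0.04 1" --pt "-0.007 -0.24 0 0 0 -0.05 1" --pt "-0.008 -0.285 0 0 0 -0.058 1" --pt "-0.0095 -0.33 0 0 0 -0.058 1" --pt "-0.0105 -0.37 0 0 0 -0.058 1" --pt "-0.0109 -0.388 0 0 0 -0.058 1"

```text
t: 13.35
eef_pos: [0.5292, -0.2099, 0.1379]
tcp_rot: [-0.001, 0.629, 0.778, -0.001]
contact_force: [0.0, 1.3, -3.5]
gripper_width: 0.2
grip_force: 58.9
```

Emit:
drive_tool --pt "0 0 0 0 0 0 1" --pt "0 0 0 0 0 0 1" --pt "0 0 0 0 0 0 1"

```text
t: 13.65
eef_pos: [0.5301, -0.2057, 0.1391]
tcp_rot: [-0.001, 0.627, 0.779, -0.0]
contact_force: [0.4, 0.1, -2.4]
gripper_width: 0.203
grip_force: 58.9
```

```bash
python3 -c "
from h import *
s=ctrl.read_state();print(s['eef_pos'],s['contact_force'],s['ft_torque'],s['gripper_width'],s['grip_force'],2*np.degrees(np.arctan2(s['tcp_rot'][2],s['tcp_rot'][1]))-90)
a=grab('top')['frame'];b=grab('scene')['frame'];cv2.imwrite('pics/t2.png',np.hstack([cv2.resize(a[160:310,330:530],(400,300)),cv2.resize(b[200:350,180:380],(400,300))]))"
```

```text
[ 0.5301302  -0.20566902  0.13911924] [ 0.35526539  0.11575348 -2.42915728] [-0.06890443  0.02102951 -0.04126211] 0.20295791016065207 58.930118680000305 12.35141802758676
```

View pics/t2.png

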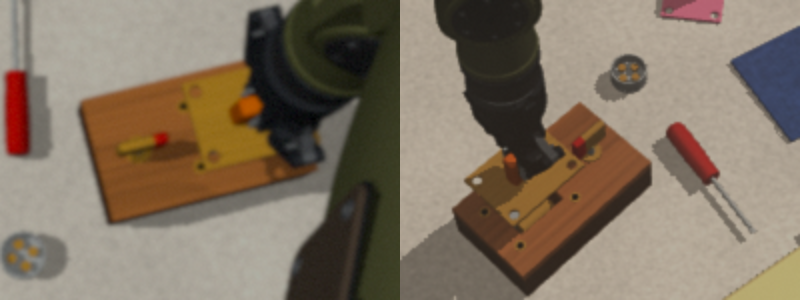

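The plate is held over the box and clear of the key, which has its red wing toward the well. I'll lower it and then check alignment.

Emit:
drive_tool --pt "0 0 -0.01 0 0 0 1" --pt "0 0 -0.025 0 0 0 1" --pt "0 0 -0.04 0 0 0 1" --pt "0 0 -0.05 0 0 0 1" --pt "0 0 -0.054 0 0 0 1" --pt "0 0 -0.054 0 0 0 1" --pt "0 0 -0.054 0 0 0 1"

```text
t: 14.45
eef_pos: [0.5312, -0.207, 0.0867]
tcp_rot: [0.0, 0.627, 0.779, 0.0]
contact_force: [0.5, 0.1, -2.6]
gripper_width: 0.201
grip_force: 59.0
```

```bash
cat > chk.py <<'E'
from h import *
from scipy.optimize import least_squares
s=ctrl.read_state();print(s['eef_pos'],s['contact_force'],2*np.degrees(np.arctan2(s['tcp_rot'][2],s['tcp_rot'][1]))-90)
for n in ('top','scene'):
    g=grab(n); P=cloud(g); X,Y,Z=P.transpose(2,0,1)
    H,S,V=cv2.cvtColor(g['frame'],cv2.COLOR_BGR2HSV).transpose(2,0,1)
    z0=s['eef_pos'][2]-.0126  # top of plate expected
    m=(abs(Z-z0)<.009)&(np.hypot(X-.53,Y+.206)<.075)&(H>14)&(H<32)&(S>100)
    A=np.c_[X[m],Y[m],np.ones(m.sum())]; k=np.linalg.lstsq(A,Z[m],rcond=None)[0]
    print(n,m.sum(),'plane slope',k[:2],'z at well',k@[.5303,-.206,1])
    cv2.imwrite(f'pics/m_{n}.png',m*255); cv2.imwrite(f'pics/f_{n}.png',g['frame'])
a=cv2.imread('pics/f_top.png')[175:275,380:500];b=cv2.imread('pics/f_scene.png')[245:345,200:320]
f=lambda i:cv2.resize(i,(400,333),interpolation=2)
ma=cv2.imread('pics/m_top.png')[175:275,380:500];mb=cv2.imread('pics/m_scene.png')[245:345,200:320]
cv2.imwrite('pics/t3.png',cv2.resize(np.vstack([np.hstack([f(a),f(b)]),np.hstack([f(ma),f(mb)])]),(720,600)))
E
python3 chk.py
```

```text
[ 0.53123643 -0.2069908   0.08670418] [ 0.51554437  0.07540216 -2.57922723] 12.303363604124826
top 1119 plane slope [-0.00277275 -0.00550357] z at well 0.07409590965063394
scene 877 plane slope [ 0.00189764 -0.00584233] z at well 0.074423748578773[ WARN:0@1.529] global loadsave.cpp:1063 imwrite_ Unsupported depth image for selected encoder is fallbacked to CV_8U.
```

View pics/t3.png

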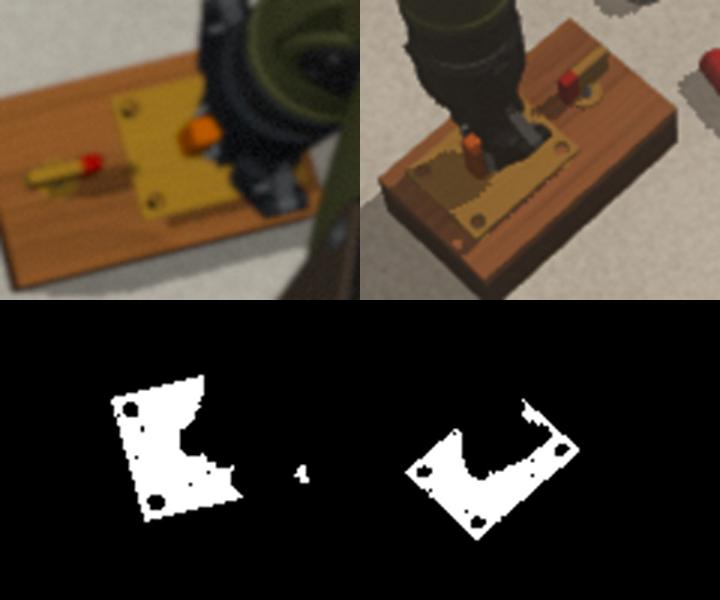

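The plate is level, with its top at 74 mm, so its underside is about 15 mm above the box. Two of its holes show in the top view and three in the scene view. I'll compare the hole centres with the thread centres, using the same camera for each.

```bash
cat > cmp.py <<'E'
from h import *
zt=float(__import__('sys').argv[1])
C=np.array([.5303,-.206]); a=np.radians(102.3); ey=np.array([np.cos(a),np.sin(a)]); ex=np.array([ey[1],-ey[0]])
def project(g,p):
    c=(np.array(p)-g['p'])@g['R']; return c[:2]/c[2]*g['f']+[g['cx'],g['cy']]
def blob(g,guess,z,dark):   # sub-pixel centre of the dark spot near the guess, in world
    im=cv2.resize(cv2.cvtColor(g['frame'],cv2.COLOR_BGR2GRAY).astype(np.float32),None,fx=1,fy=1)
    u,v=project(g,[*guess,z]); r=6; u0,v0=int(round(u)),int(round(v))
    w=im[v0-r:v0+r+1,u0-r:u0+r+1]; yy,xx=np.mgrid[v0-r:v0+r+1,u0-r:u0+r+1]
    t=np.median(w)*dark; d=np.clip(t-w,0,None); n,l,st,ce=cv2.connectedComponentsWithStats((d>0).astype(np.uint8))
    if n<2: return None
    i=1+np.argmin(np.hypot(*(ce[1:]-r).T)+99*(st[1:,4]<3)); d=d*(l==i)
    return cast(g,[(d*xx).sum()/d.sum(),(d*yy).sum()/d.sum()],z)[0,:2],st[i,4]
for n in ('top','scene'):
    o=np.load(n+'0.npz'); o={k:o[k] for k in o.files}; g=grab(n)
    M=[]
    for sx,sy in ((1,1),(-1,1),(1,-1),(-1,-1)):
        q=C+sx*.03*ex+sy*.042*ey; th=blob(o,q,.055,.8); ho=blob(g,q,zt,.85)
        f=lambda b:None if b is None else (((b[0]-q)*1000).round(1).tolist(),int(b[1]))
        print(n,(sx,sy),'thread-model mm',f(th),'hole-model mm',f(ho))
E
python3 cmp.py .074
```

```text
top (1, 1) thread-model mm ([-0.1, 0.4], 10) hole-model mm ([-2.3, 1.2], 16)
top (-1, 1) thread-model mm ([0.3, -0.5], 7) hole-model mm ([-1.5, 2.4], 18)
top (1, -1) thread-model mm ([0.1, 0.2], 8) hole-model mm ([-4.2, 7.4], 53)
top (-1, -1) thread-model mm ([0.3, -0.0], 6) hole-model mm ([7.2, 3.2], 73)
scene (1, 1) thread-model mm ([-1.0, 0.3], 9) hole-model mm ([-3.5, 2.4], 6)
scene (-1, 1) thread-model mm ([-0.8, -0.1], 7) hole-model mm None
scene (1, -1) thread-model mm ([-0.2, 0.5], 8) hole-model mm ([-0.7, 0.7], 20)
scene (-1, -1) thread-model mm ([-0.3, 0.3], 7) hole-model mm ([-1.1, -0.2], 15)
```

```bash
cat > edge.py <<'E'
from h import *
C=np.array([.5303,-.206]); a=np.radians(102.3); ey=np.array([np.cos(a),np.sin(a)]); ex=np.array([ey[1],-ey[0]])
zt=float(__import__('sys').argv[1])
for n in ('top','scene'):
    g=grab(n); P=cloud(g); X,Y,Z=P.transpose(2,0,1); H,S,V=cv2.cvtColor(g['frame'],cv2.COLOR_BGR2HSV).transpose(2,0,1)
    m=(abs(Z-zt)<.008)&(np.hypot(X-.53,Y+.206)<.08)&(S>60)
    m=cv2.morphologyEx(m.astype(np.uint8),cv2.MORPH_OPEN,np.ones((3,3)))
    c=np.vstack(cv2.findContours(m,cv2.RETR_EXTERNAL,cv2.CHAIN_APPROX_NONE)[0])[:,0]
    q=(cast(g,c,zt)[:,:2]-C)@np.c_[ex,ey]*1000
    for nm,i,sg,h in (('+x',0,1,40),('-x',0,-1,40),('+y',1,1,52),('-y',1,-1,52)):
        o=1-i; s=(abs(sg*q[:,i]-h)<5)&(abs(q[:,o])<(46 if o else 34))
        if s.sum()>8:
            k=np.polyfit(q[s,o],q[s,i],1); print(n,nm,s.sum(),'offset',round(np.median(q[s,i])-sg*h,2),'slope deg',round(np.degrees(k[0]),1),'range',q[s,o].min().round(),q[s,o].max().round())
E
python3 edge.py .074
```

```text
top +x 29 offset -1.66 slope deg 1.1 range -6.0 46.0
top -x 31 offset 0.28 slope deg -1.3 range -7.0 46.0
top +y 35 offset -0.59 slope deg -0.0 range -33.0 33.0
scene +x 34 offset -0.04 slope deg 0.1 range -45.0 44.0
scene -x 17 offset 0.89 slope deg -1.1 range -45.0 -3.0
scene +y 19 offset -1.92 slope deg -0.7 range -16.0 33.0
scene -y 28 offset 1.49 slope deg 1.2 range -33.0 33.0
```

By its edges, the plate is within about 1 mm and 1° of the thread pattern. I'll lower it 4 mm to about a centimetre above the box and hold.

Emit:
drive_tool --pt "0 0 -0.002 0 0 0 1" --pt "0 0 -0.004 0 0 0 1" --pt "0 0 -0.004 0 0 0 1" --pt "0 0 -0.004 0 0 0 1" --pt "0 0 -0.004 0 0 0 1" --pt "0 0 -0.004 0 0 0 1" --pt "0 0 -0.004 0 0 0 1" --pt "0 0 -0.004 0 0 0 1" --pt "0 0 -0.004 0 0 0 1" --pt "0 0 -0.004 0 0 0 1"

```text
t: 15.75
eef_pos: [0.5309, -0.207, 0.0823]
tcp_rot: [0.0, 0.627, 0.779, 0.0]
contact_force: [0.3, 0.6, -1.7]
gripper_width: 0.198
grip_force: 59.0
```

```bash
python3 chk.py 2>/dev/null && python3 edge.py .0705 && python3 -c "
from key import *
key('scene');key('top')"
```

```text
[ 0.5308508  -0.20695911  0.08230398] [ 0.2931094   0.58531082 -1.70001821] 12.295926317368995
top 1107 plane slope [-0.00468369 -0.00241194] z at well 0.06954793751071525
scene 880 plane slope [-0.00053812  0.0017268 ] z at well 0.0698352710292841
top +x 27 offset -2.08 slope deg 1.1 range -5.0 45.0
top -x 35 offset -0.13 slope deg -0.2 range -46.0 46.0
top +y 41 offset -0.2 slope deg 0.6 range -33.0 33.0
scene +x 33 offset 0.05 slope deg -0.2 range -45.0 46.0
scene -x 17 offset 1.08 slope deg -1.2 range -46.0 -1.0
scene +y 16 offset -1.99 slope deg -0.7 range -16.0 33.0
scene -y 37 offset 1.57 slope deg 0.4 range -34.0 34.0
scene (array([ 0.5122, -0.1146]), array([0.0129, 0.0463]), -76.46) 88 red [ 0.51517543 -0.12990263  0.099     ] 29
 pca 102.82256934283387 [ 0.51215379 -0.11503855  0.099     ]
top (array([ 0.5088, -0.1139]), array([0.0106, 0.0459]), -76.6) 141 red [ 0.51208675 -0.12897304  0.099     ] 28
 pca 103.07114098163034 [ 0.50907227 -0.11396571  0.099     ]
```

```bash
python3 -c "
from h import *
print(ctrl.sign_off())"
```

```text
the job is handed in; nothing more can be done
None
```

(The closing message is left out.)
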